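# Fit the lamp post into its bench mount

## Task

The lamp base must be off before its post goes in: press the red push button on the grey box of the post mount fully down and let it spring back up. Then take the blue lamp post out of the wooden tool block, thread it upright down through the upper and then the lower collar of the black mount, and finish while still holding it there, its foot showing just below the lower collar but not standing on the foot plate, so that the clamp screws can be tightened. Do not press the button again once the post is out of the block, and leave the glue jar, the green lamp shade and the tape roll where they are.

Things in the scene. Friction and masses are not known exactly. Their poses are not given: they have to be found in the camera images.
- mount: fixed lamp post mount; origin on the bench, z up. Foot plate 95 (x) x 195 (y) mm, 8 mm thick. Along its y stand two black collars, one over the other (axis at y = -48 mm), a black column (y = -14 to +8 mm, 30 mm wide in x, 108 mm tall) and a grey box (y = 24 to 96 mm, 66 mm wide in x, top 56 mm above the bench) with the red button (y = 60 mm). Clamp screws reach 35 mm from the axis towards -y
- upper_mouth (a point): centre of the top rim of the upper collar, 108 mm above the bench. The collar is 18 mm tall, 33 mm across outside (38 mm at the mouth), brass-lined, bore 17 mm, its top 4 mm flaring to 22 mm. Both bores share this vertical axis
- lower_underside (a point): centre of the underside of the lower collar, 36 mm above the bench, on the same axis; this collar is like the upper one, its mouth 54 mm above the bench; the foot plate's top lies 28 mm below this point
- off_button (a joint): travel of the red spring push button, 0 = up, 0.006 m = fully down; straight down, about 1.5 N to start and 5 N fully down
- off_button_top (a point): centre of the red button's top face, 28 mm across, 78 mm above the bench when up; black housing ring 44 mm across around it, its top 68 mm above the bench
- post: loose blue steel lamp post, round, 14 mm across, 160 mm long, about 0.13 kg; origin at the centre of its foot, z along it to its top. The lowest 5 mm taper to 9 mm across; the top 15 mm are a brass spigot 9 mm across; grip the blue tube. At the start it stands in a hole of the wooden block, upright to about 3 degrees, its foot 15 mm above the bench
- post_foot (a point): centre of the post's foot (its lower end)
- post_grip (a point): on the post's axis, 128 mm above its foot: a good height to grip (fingers then stay clear of the upper collar when the foot is 16 mm below the lower one)
- block: fixed wooden tool block, 62 (x) x 135 (y) x 50 mm tall, origin under its centre, with three holes 42 mm apart along its y, 16 mm across and 35 mm deep: the post stands in the one at y = -42 mm, a red-handled awl (top 104 mm above the bench) at y = 0, a bone folder (top 101 mm above the bench) at y = +42 mm
- jar: glue jar, 62 mm across, 85 mm tall, orange cap, origin at the centre of its underside; leave alone
- shade: green lamp shade standing mouth down, 136 mm across, 118 mm tall, origin at the centre of its underside; leave alone
- tape: roll of masking tape lying flat, 104 mm across, 24 mm tall, origin at the centre of its underside; leave alone
There are look-alikes about, which are no part of the job. What is shaped like the mount but pink is not meant.

How it is judged (in metres and radians):
On the way, in this order (a step that is already met when the one before it is completed fails the run):
1. the red button is pressed fully down (value of joint off_button above 0.0053 m), for 0.1 s.
2. the button is let go and has sprung back up (value of joint off_button below 0.001 m and contact force between each of the arm, the fingers and off_button below 0.1 N), for 0.2 s.
3. the post is lifted out of the wooden block (height (world z) of post_foot above 0.055 m and contact force between the fingers and post above 2 N), for 0.1 s.
4. the foot of the post is in the upper collar (z of post_foot in the frame of upper_mouth below -0.008 m and z of post_foot in the frame of lower_underside above 0.018 m and horizontal distance between post_foot and upper_mouth below 0.006 m), for 0.1 s.
5. the post spans both collars (horizontal distance between post_foot and lower_underside below 0.005 m and z of post_foot in the frame of lower_underside below -0.003 m and height (world z) of post_foot above 0.0105 m and angle between post's own z axis and vertical below 0.06 rad), for 0.2 s.
At the end, for the whole second after the job is handed in: The post is held still in the fingers (grip over 2 N), upright within 0.06 rad, through both collars: foot within 5 mm of their axis, at least 3 mm below the lower collar and 2.5 mm above the foot plate; the button is up; jar, shade and tape within 25 mm of where they were (all of step 5 and contact force between the fingers and post above 2 N and linear speed of post below 0.02 m/s and value of joint off_button below 0.001 m and distance of each of jar, shade, tape from where it was at the start of the episode below 0.025 m); the arm keeps its last pose, push and grip.
It fails at once if the button is pressed again with the post out of the block (value of joint off_button above 0.003 m and horizontal distance between post_foot and block above 0.08 m).
It fails at once if the glue jar, lamp shade or tape roll is shoved away (distance of any of jar, shade, tape from where it was at the start of the episode above 0.025 m).
It also fails if it takes over 69 s, if anything falls off the work surface, if the arm or the gripper's body presses on something with over 40 N, if the wrist force passes 120 N, or if a joint passes its speed limit or range.

## Robot

A 6-joint arm with a two-finger parallel gripper is mounted at the origin on the work surface. World frame = base frame: x ahead of the robot, y to its left, z up, the work surface at z = 0. Lengths are in mm, angles in degrees, forces in N, time in s.
With the tool pointing down it reaches from about 250 to 725 mm from the base axis. Payload 4 kg.
Tool frame: the origin (TCP) lies midway between the tips of the shut fingers; the grasp point (between the pads) lies 19 mm behind it (hold_point_z is the distance from the TCP to the grasp point, in mm); z points along the fingers, y is the line along which they close (so a half turn about z gives the same grasp; the last joint's range is limited). The gripper opens to 85 mm and grips with 20 to 120 N. Pads are 22 mm wide; open, the fingers measure 114 mm over their backs; the gripper's body (76 mm by 85 mm) begins 54 mm behind the grasp point. The pads swing forward as they close: fully open they stand 13 mm farther back than shut.
Start: joints at [-65.947, 13.785, 0.286, 76.501, 0, 90], TCP at [203.787, -456.586, 231.306] pointing down, gripper open.
Joint ranges: [-155.79, 155.79], [-60.16, 107.12], [-62.33, 73.08], [-114, 123.19], [-81.49, 82.49], [-180, 180]. Speed limits (degrees/s): [159.86, 159.86, 180, 180, 180, 180].

## Interface

Orientations are given as [roll, pitch, yaw] about the fixed x, y, z axes, in that order (R = Rz(yaw) Ry(pitch) Rx(roll)).
In Python, from rig import * gives the robot as it stands. The module is installed in compiled form; this text tells all that it offers. Calls block until the motion is done:
- goto(position, orientation): joint-space move of the TCP to a pose.
- move_straight(position, vel=150, attitude=None, contact_N=None): straight line of the TCP; attitude=None keeps the orientation; vel is the mean speed in mm/s. With contact_N (N) it stops when the force on the tool has changed by that much, and returns True; else False.
- goto_joints(angles): joint-space move.
- open_gripper() and grab(strength=None): open the fingers fully, or close them until they stop; strength is the grip in N (None keeps the last).
- wait(seconds).
- ik(position, orientation): joint angles nearest the present ones, or None.
- read_state(): the state.
- snapshot(name): name is "scene" or "top"; returns the picture (480x640x3 uint8, red, green, blue); there is no depth.
- camera_model(name): a dict with "camera_matrix" (3x3 intrinsics, pixels), "pose" (4x4, takes a point from camera to world coordinates). Camera axes: x right, y down, z forward; pixel columns grow to the right and rows downward; lengths in mm; the calibration is good to about 2 mm. A picture is of the moment at which its call begins. camera_model takes no time and is no camera call.
A pose or a line that the arm cannot do raises PlanningError and nothing moves.
- job_done(): hands the job in; it is judged then, once.
The state is a dict: "t": time; "joint_pos": joint angles; "joint_velocities": joint speeds; "effort": joint torques, N m; "eef_pos": TCP position; "ee_rot": TCP orientation; "contact_force": force on the tool from outside, world axes, zero at the start; "moment": the same for the moment, N m; "finger_gap": finger opening in mm; "finger_force": force on a finger pad.
Only numpy, scipy, OpenCV 4.12 (cv2) and the standard library are available. Lean on these libraries where they do the work, as an engineer would, in place of code of your own. Each camera call takes 0.05 s, during which the arm holds its last target. There are 200 camera calls.

## Working session

There is one attempt and no reset: what is moved stays moved. The work goes in short steps, each a Python script; the robot and the scene stay as the last script left them, time stands still between calls to the robot, and variables do not carry over. Pictures are saved under pics/ and viewed, at most 10 in all, crops included, and the job is handed in when it is done.

```bash
mkdir -p pics; python3 - <<'E'
from rig import *
import cv2
for n in("scene","top"):
    cv2.imwrite(f"pics/{n}0.png",snapshot(n)[:,:,::-1]); m=camera_model(n); print(n,m["camera_matrix"],m["pose"].round(3) if hasattr(m["pose"],'round') else m["pose"])
s=read_state();print(s)
E
```

```text
scene [[450.42596668   0.         313.64604018]
 [  0.         450.42596668 242.66492925]
 [  0.           0.           1.        ]] [[ 7.45000e-01  5.28000e-01 -4.07000e-01  8.34187e+02]
 [ 6.67000e-01 -5.81000e-01  4.67000e-01 -4.12108e+02]
 [ 1.00000e-02 -6.19000e-01 -7.85000e-01  8.44049e+02]
 [ 0.00000e+00  0.00000e+00  0.00000e+00  1.00000e+00]]
top [[551.15984901   0.         320.58073318]
 [  0.         551.15984901 238.47923627]
 [  0.           0.           1.        ]] [[ 1.10000e-02 -9.90000e-01  1.37000e-01  2.52563e+02]
 [-1.00000e+00 -1.00000e-02  1.20000e-02 -2.07390e+01]
 [-1.10000e-02 -1.37000e-01 -9.90000e-01  1.54557e+03]
 [ 0.00000e+00  0.00000e+00  0.00000e+00  1.00000e+00]]
{'t': 0.1, 'joint_pos': array([-6.59479851e+01,  1.38271474e+01,  2.20985493e-01,  7.65029287e+01,
       -4.53868041e-04,  9.00003824e+01]), 'joint_velocities': array([ 0.04944252, -0.05930412,  0.26468679, -0.05480502,  0.04610245,
        0.03921915]), 'effort': array([ 2.18228483e-04, -3.73137546e+01,  2.53010255e+01,  1.08465398e-02,
       -1.52781222e-04, -1.49734412e-06]), 'eef_pos': array([ 203.5451497 , -456.06109821,  230.50541818]), 'ee_rot': array([-1.79890909e+02,  4.54595376e-04,  2.40516333e+01]), 'contact_force': array([0.03372278, 0.51720011, 0.13556732]), 'moment': array([-0.02655803,  0.00266363,  0.00371195]), 'finger_force': 0.0, 'finger_gap': 85.12555962461654}
```

View pics/scene0.png

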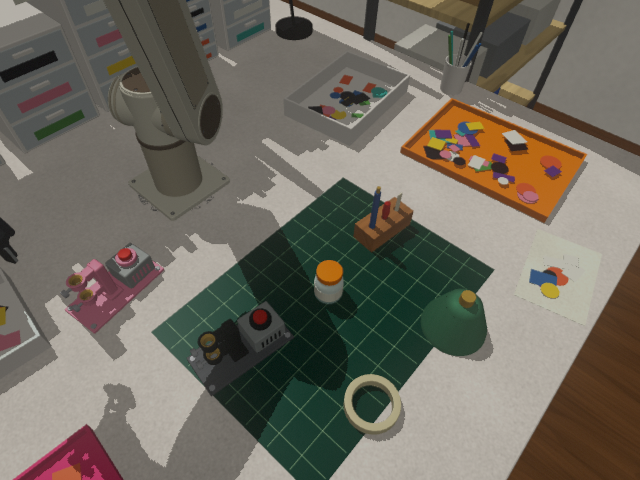

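View pics/top0.png

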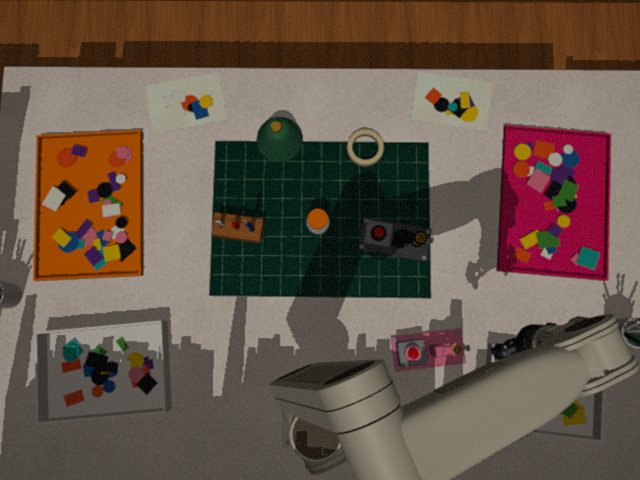

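The scene view shows two candidates. The black mount has its button at scene (261,315), top (378,232). The pink look-alike is at scene (125,255), top (413,353), and is rejected. The blue post in the block is at scene (376,208), top about (249,225), beside the red awl and the bone folder. Next I check this in one close crop.

```bash
python3 - <<'E'
import cv2,numpy as np
s=cv2.imread("pics/scene0.png");t=cv2.imread("pics/top0.png")
c=lambda im,x,y,w,h:cv2.resize(im[y:y+h,x:x+w],(400,300),interpolation=cv2.INTER_CUBIC)
g=lambda a:np.clip(255*(a/255.)**.6,0,255).astype(np.uint8)
cv2.imwrite("pics/crop.png",g(np.vstack([np.hstack([c(s,180,290,120,90),c(s,335,170,100,75)]),np.hstack([c(t,350,200,92,69),c(t,200,195,80,60)])])))
def comps(im,lo,hi,roi,name):
    x,y,w,h=roi;hsv=cv2.cvtColor(im,cv2.COLOR_BGR2HSV)[y:y+h,x:x+w]
    m=cv2.inRange(hsv,lo,hi);n,l,st,ce=cv2.connectedComponentsWithStats(m)
    for i in range(1,n):
        if st[i,4]>6:print(name,st[i,:4]+[x,y,0,0],st[i,4],(ce[i]+[x,y]).round(2))
comps(s,(0,150,90),(8,255,255),(240,295,50,40),"btn s");comps(t,(0,150,60),(8,255,255),(360,215,40,35),"btn t")
comps(s,(100,70,40),(125,255,255),(355,175,40,60),"post s");comps(t,(100,70,30),(125,255,255),(200,200,80,50),"post t")
comps(s,(10,80,50),(30,255,255),(190,320,40,50),"brass s");comps(t,(10,80,40),(30,255,255),(395,220,40,35),"brass t")
E
```

```text
btn s [254 311  12  11] 109 [259.57 315.89]
btn t [374 228  10   9] 54 [378.72 231.87]
post s [370 191  11  37] 194 [374.48 209.19]
post t [245 221   9  10] 38 [249.79 226.11]
brass s [200 333  16  15] 140 [207.04 339.33]
brass s [206 348  14  12] 81 [212.95 354.19]
brass t [416 233  10  10] 67 [420.3  237.24]
brass t [413 241   6   4] 11 [415.   242.82]
```

View pics/crop.png

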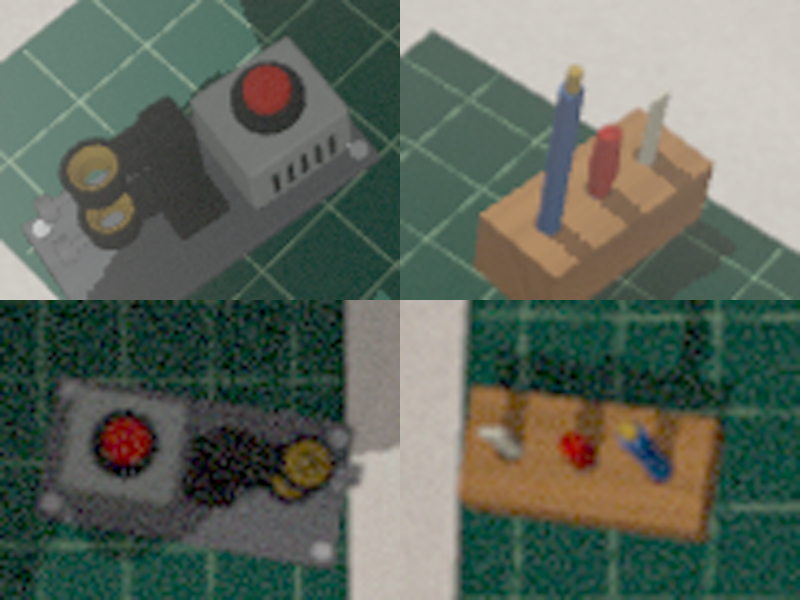

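The crop confirms the choice: the black mount has its red button at scene (259.6,316), its upper mouth at (207.5,340.5) and its lower collar below that. The blue post with its brass spigot stands at the collar end of the block, entering the block top at scene (372.5,228). Next I locate these points.

```bash
cat > h.py <<'E'
from rig import *
import numpy as np,cv2
def ray(n,uv):
    m=camera_model(n);T=np.array(m["pose"]);d=T[:3,:3]@np.linalg.inv(m["camera_matrix"])@[uv[0]+0.,uv[1],1];return T[:3,3],d/np.linalg.norm(d)
def plane(n,uv,z):
    o,d=ray(n,uv);return (o+d*(z-o[2])/d[2])[:2]
def tri(a,b):
    A=np.zeros((3,3));B=np.zeros(3);
    for n,uv in(("scene",a),("top",b)):
        o,d=ray(n,uv);P=np.eye(3)-np.outer(d,d);A+=P;B+=P@o
    return np.linalg.solve(A,B)
E
python3 - <<'E'
from h import *
for nm,a,b,z in(("btn",(259.8,316.2),(378.7,231.9),78),("mouth",(207.6,340.3),(420.6,237.7),108),("posttop",(378.6,188),(245.8,221.6),175),("postbase",(372.5,227.5),(252.4,229.6),50)):
    print(nm,plane("scene",a,z).round(1),plane("top",b,z).round(1),tri(a,b).round(1))
hsv=cv2.cvtColor(cv2.imread("pics/scene0.png"),cv2.COLOR_BGR2HSV)
for n,a in(("jar s",(330,272)),):print(n,plane("scene",a,85))
E
```

```text
btn [ 480.5 -160.1] [ 475.3 -158.7] [ 476.9 -158.6   71.2]
mouth [ 460.6 -265.5] [ 456.4 -265.9] [ 457.7 -265.6  103.4]
posttop [490.9 185.7] [483.6 185.5] [486.5 188.2 169.7]
postbase [493.5 184.4] [482.6 185.5] [486.8 189.4  39.4]
jar s [516.40462517   4.51229178]
```

```bash
python3 - <<'E'
from h import *
grab(30)
goto([478,-159.4,130],[180,0,60])
cv2.imwrite("pics/b1.png",snapshot("scene")[:,:,::-1]);
c=move_straight([478,-159.4,90],vel=60)
c=move_straight([478,-159.4,66],vel=20,contact_N=12)
s=read_state();print(c,s["eef_pos"],s["contact_force"])
wait(.3);s=read_state();print(s["eef_pos"],s["contact_force"])
cv2.imwrite("pics/b2t.png",snapshot("top")[:,:,::-1])
b2=snapshot("scene")[:,:,::-1]
move_straight([478,-159.4,130],vel=80)
wait(.3);b3=snapshot("scene")[:,:,::-1]
c=lambda im:cv2.resize(im[240:360,180:340],(400,300),interpolation=cv2.INTER_CUBIC)
cv2.imwrite("pics/b23.png",np.hstack([c(b2),c(b3)]));print(read_state()["t"])
E
```

```text
True [ 478.0262263  -159.42918498   72.07859609] [-1.51916641 -0.04252985  5.65361575]
[ 477.99874429 -159.40880822   72.05430483] [0.30690993 0.34297274 6.51885839]
5.7917
```

View pics/b23.png

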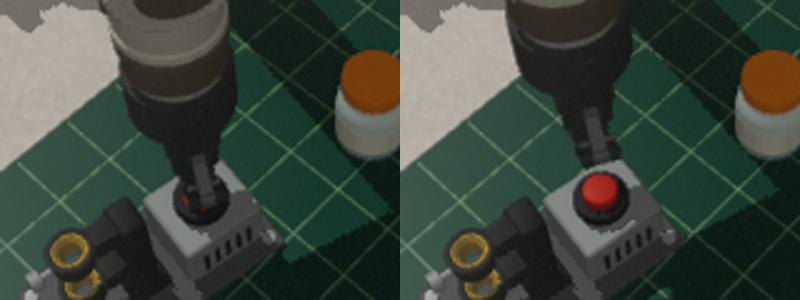

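The left image shows the button pushed into its ring at z = 72, with force above 5 N. The right image shows it sprung back up. I press once more as insurance, then centre on the post by touching it from both sides.

```bash
python3 - <<'E'
from h import *
move_straight([478,-159.4,82],vel=100)
c=move_straight([478,-159.4,70.5],vel=20,contact_N=25)
wait(.2);s=read_state();print(c,s["eef_pos"],s["contact_force"])
move_straight([478,-159.4,240],vel=150)
open_gripper()
goto([487.5,185.2,240],[180,0,82])
p=np.array([487.5,185.2,124.]);move_straight(p,vel=100)
wait(.2);print(read_state()["contact_force"])
a=np.radians(82);u=np.array([np.sin(a),-np.cos(a),0])
d=[]
for sg in(1,-1):
    c=move_straight(p+sg*40*u,vel=35,contact_N=3)
    s=read_state();d.append((s["eef_pos"]-p)@u);print(c,s["eef_pos"],s["contact_force"],s["finger_gap"])
    move_straight(p+sg*(abs(d[-1])-8)*u,vel=60)
m=sum(d)/2;print("centre offset",m);np.save("pc.npy",p+m*u)
move_straight(p+m*u,vel=60)
wait(.1)
for n in("scene","top"):cv2.imwrite(f"pics/g_{n}.png",snapshot(n)[:,:,::-1])
print(read_state()["t"])
s=cv2.imread("pics/g_scene.png")[130:250,310:470];t=cv2.imread("pics/g_top.png")[170:290,170:330]
cv2.imwrite("pics/g.png",np.hstack([cv2.resize(i,(400,300)) for i in(s,t)]))
E
```

```text
False [ 478.8809676  -159.67129569   71.99719591] [-2.1232477   0.62080234  9.95011124]
[ 0.26804004 -0.42489939  0.60730171]
False [526.87294271 179.64520453 124.00035736] [-0.2008104   0.43137332  0.19092849] 85.28247766694128
False [448.04645056 190.77277577 124.00001343] [ 0.07232823 -0.65323214 -0.32008824] 85.49060754375131
centre offset -0.04116231846242613
17.1667
```

View pics/g.png

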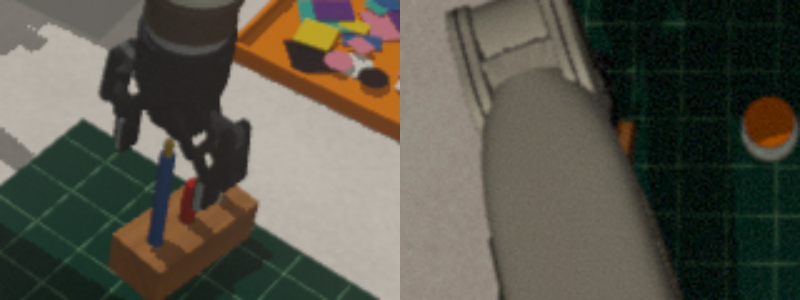

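The scene crop shows the open fingers straddling the post, one at each side of (168,145) in the crop. The probes only tipped the post within its hole play, so I'm centred within a few millimetres. I grip and lift.

```bash
python3 - <<'E'
from h import *
p=np.load("pc.npy")
grab(60);wait(.2)
s=read_state();print(s["finger_gap"],s["finger_force"],s["contact_force"],s["eef_pos"])
move_straight(p+[0,0,140],vel=70)
wait(.3);s=read_state();print(s["finger_gap"],s["finger_force"],s["contact_force"],s["t"])
goto([458.5,-265.7,250],[180,0,82])
wait(.4);print(read_state()["eef_pos"])
S=snapshot("scene")[:,:,::-1];T=snapshot("top")[:,:,::-1]
cv2.imwrite("pics/h_s.png",S);cv2.imwrite("pics/h_t.png",T);print(read_state()["t"])
cv2.imwrite("pics/h.png",np.hstack([cv2.resize(i,(400,600),interpolation=cv2.INTER_CUBIC) for i in(S[240:390,150:250],T[165:315,370:470])]))
E
```

```text
12.22733187559448 58.38475227355957 [ 0.66010824 -0.02419117  1.1594339 ] [487.75871813 185.2210392  124.16772918]
12.229086507453747 58.39400053024292 [ 0.20355333  0.44965614 -1.65065982] 20.475
[ 458.71166922 -265.3105597   250.00319757]
22.6333
```

View pics/h.png

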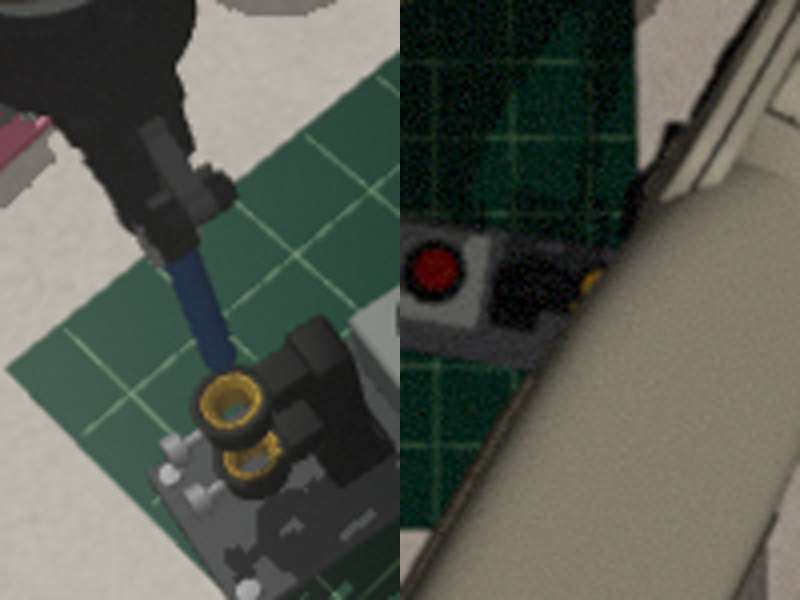

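The scene crop shows the post held with its foot at crop (220,360), or about (205,330) in full pixels, just behind the mouth at (232,402), or (208,340.5). The top view is blocked by the arm. I measure the foot offset and tilt from the scene view.

```bash
cat >> h.py <<'E'
def proj(n,P):
    m=camera_model(n);T=np.linalg.inv(m["pose"]);q=np.array(m["camera_matrix"])@(T[:3,:3]@P+T[:3,3]);return q[:2]/q[2]
def post(im,tcp,roi=(180,285,60,90),lo=(105,100,30)):
    """im RGB. fit axis of blue mask; return y and tilt assuming x known by closing axis"""
    x,y,w,h=roi;m=cv2.inRange(cv2.cvtColor(im,cv2.COLOR_RGB2HSV)[y:y+h,x:x+w],lo,(130,255,255))
    n,l,st,c=cv2.connectedComponentsWithStats(m);i=1+st[1:,4].argmax()
    ys,xs=np.nonzero(l==i);P=np.c_[xs+x,ys+y].astype(np.float32)
    vx,vy,cx,cy=cv2.fitLine(P,cv2.DIST_L2,0,.01,.01).ravel();s=np.sign(vy);v=np.array([vx,vy])*s
    t=(P-[cx,cy])@v;return np.array([cx,cy]),v,t.min(),t.max(),len(P)
E
python3 - <<'E'
from h import *
im=cv2.imread("pics/h_s.png")[:,:,::-1].copy()
c,v,a,b,n=post(im,None);print("axis",c,v,a,b,n,"foot end",c+v*b,"upper end",c+v*a)
tcp=np.array([458.7,-265.3,250]);f=tcp-[0,0,109.2]
for z in(141,160,180,200,225):print(z,proj("scene",np.array([tcp[0],tcp[1],z])))
# foot disc (9mm) & 14mm disc edge: half extent along image axis
for r,z in((4.5,140.8),(7,145.8)):
    th=np.linspace(0,6.28,60);Q=np.array([proj("scene",np.array([tcp[0]+r*np.cos(t),tcp[1]+r*np.sin(t),z])) for t in th]);print("extent along v",((Q-c)@v).max()-((proj("scene",f)-c)@v))
print("mouth proj",proj("scene",np.array([460.6,-265.5,108])))
E
```

```text
axis [200.17195 317.33032] [0.3525067 0.9358093] -14.528584 15.077434 221 foot end [205.48685 331.4399 ] upper end [195.05052 303.73434]
141 [203.59145311 330.89974992]
160 [201.54056586 325.65075591]
180 [199.29272387 319.89768043]
200 [196.94776843 313.89605498]
225 [193.87015467 306.01928057]
extent along v 2.291882904619685
extent along v 2.1213496917886676
mouth proj [207.57913311 340.28775799]
```

```bash
python3 - <<'E'
from h import *
for uv in((204.8,329.6),(205.0,330.1)):print("foot",plane("scene",uv,140.8).round(1))
o,d=ray("scene",(205,330));print(plane("scene",(195.05,303.73),225).round(1))
# lower to foot ~4mm above mouth, at corrected spot, then look
g=plane("scene",(204.9,329.9),140.8);off=np.array([460.6,-265.5])-g;print(off)
p=np.array([458.7,-265.3])+off; p=np.clip(p,[454,-270],[464,-261]);print(p)
move_straight([p[0],p[1],108+6+109.2],vel=50);wait(.4)
s=read_state();print(s["eef_pos"],s["t"])
S=snapshot("scene");cv2.imwrite("pics/i_s.png",S[:,:,::-1]);c,v,a,b,n=post(S,None,roi=(180,285,60,70));print(c,v,a,b,n,c+v*(b-1.9))
cv2.imwrite("pics/i.png",cv2.resize(S[300:375,160:260,::-1],(800,600),interpolation=cv2.INTER_CUBIC))
E
```

```text
foot [ 458.2 -262.3]
foot [ 459.2 -262.7]
[ 456.8 -261.4]
[ 1.81917644 -2.96915667]
[ 460.51917644 -268.26915667]
[ 460.59651453 -268.29642137  223.40528447] 23.725
[202.48529 327.04413] [0.35376218 0.9353354 ] -13.4335985 14.06898 204 [206.79022 338.4262 ]
```

View pics/i.png

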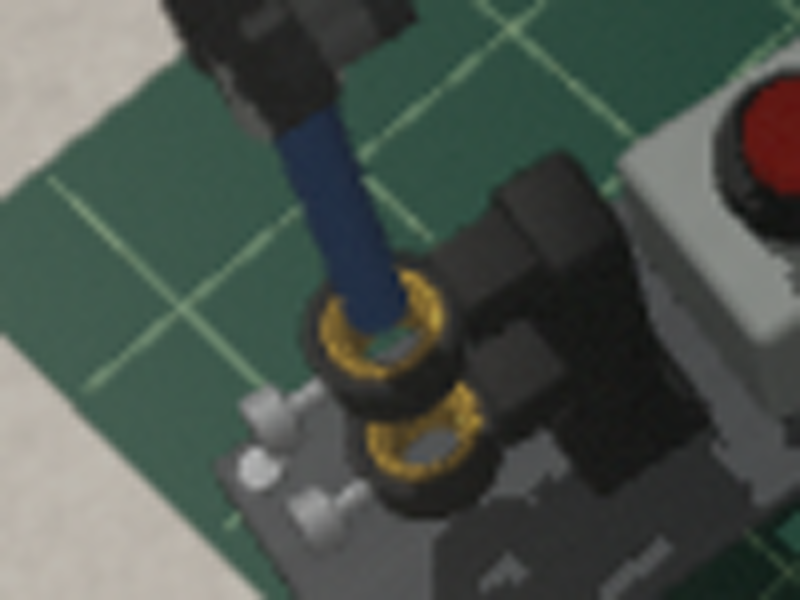

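The crop shows the foot at crop (378,335) inside the ring of the upper mouth, whose centre is at (383,320). The alignment is within about 1 mm, so I descend with force guarding.

```bash
python3 - <<'E'
from h import *
p=read_state()["eef_pos"].copy();p[:2]=[460.8,-268.3]
for foot in(92,70):
    c=move_straight([p[0],p[1],foot+109.2],vel=20,contact_N=6)
    wait(.2);s=read_state();print(foot,c,s["eef_pos"],s["contact_force"],s["moment"],s["t"])
    if c:break
E
```

```text
92 False [ 460.77349414 -268.29204025  201.26469037] [-0.53482848  0.57626522 -0.90740717] [0.03773609 0.1104845  0.0083774 ] 25.225
70 False [ 460.82954726 -268.32805811  179.33995557] [-0.42323553 -0.51671046 -0.23777282] [-0.01471897  0.06640093  0.01029122] 26.675
```

```bash
python3 - <<'E'
from h import *
p=read_state()["eef_pos"].copy();p[:2]=[460.8,-268.3]
for foot in(48,20):
    c=move_straight([p[0],p[1],foot+109.2],vel=20,contact_N=6)
    wait(.3);s=read_state();print(foot,c,s["eef_pos"],s["contact_force"],s["moment"],s["t"])
    if c:break
S=snapshot("scene");cv2.imwrite("pics/j.png",cv2.resize(S[270:390,150:310,::-1],(800,600),interpolation=cv2.INTER_CUBIC))
E
```

```text
48 False [ 460.85664512 -268.32913002  157.28627916] [-0.58949463 -0.37188258 -1.63355368] [ 0.02344431  0.02388248 -0.00491245] 28.225
20 False [ 460.84055439 -268.33525176  129.27125041] [ 0.43430734  0.61709573 -1.37236085] [0.02739484 0.00963374 0.01245897] 30.075
```

View pics/j.png

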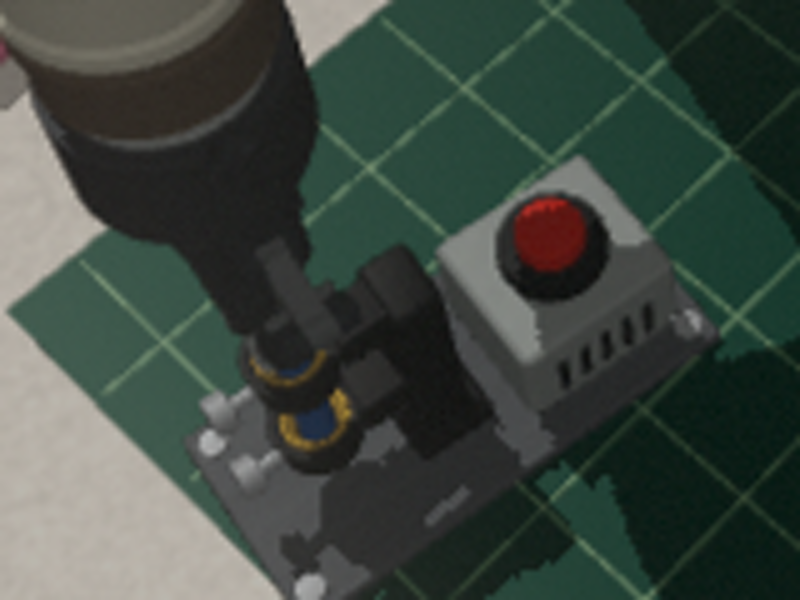

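The crop shows blue tube inside both brass collars at crop (315,425), with the fingers above the upper mouth and the button up. Contact forces are near zero, so I hand it in.

```bash
python3 -c "
from rig import *
s=read_state();print(s['finger_force'],s['finger_gap'],s['t']);print(job_done())"
```

```text
58.40764939785004 12.21236068237837 30.125
the job is handed in; nothing more can be done
None
```

I handed the job in at 30 s, and `job_done` returned no verdict: the button was pressed and sprang back, and the post is held upright through both collars with its foot, by my estimate, about 16 mm below the lower one and 12 mm above the foot plate.

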